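Press a clean carrier plate home against the jig fence with a setting pin

ROBOT

A 6-joint arm with a two-finger parallel gripper is mounted at the origin on the work surface. World frame = base frame: x ahead of the robot, y to its left, z up, the work surface at z = 0. Lengths are in m, angles in rad, forces in N, time in s.
With the tool pointing down it reaches from about 0.25 to 0.725 m from the base axis. Payload 4 kg.
Tool frame: the origin (TCP) lies midway between the tips of the shut fingers; the grasp point (between the pads) lies grip_point_offset behind it (grip_point_offset is the distance from the TCP to the grasp point, in m); z points along the fingers, y is the line along which they close (so a half turn about z gives the same grasp; the last joint's range is limited). The gripper opens to 85 mm and grips with 20 to 120 N. Pads are 22 mm wide; open, the fingers measure 114 mm over their backs; the gripper's body (76 mm by 85 mm) begins 54 mm behind the grasp point. The pads swing forward as they close: fully open they stand 13 mm farther back than shut.
Start: joints at [-1.151, 0.241, 0.005, 1.335, 0, 1.571], TCP at [0.204, -0.457, 0.231] pointing down, gripper open.
Joint ranges: [-2.72, 2.72], [-1.05, 1.87], [-1.09, 1.28], [-1.99, 2.15], [-1.42, 1.44], [-3.14, 3.14]. Speed limits (rad/s): [2.79, 2.79, 3.14, 3.14, 3.14, 3.14].

INTERFACE

Orientations are given as a unit quaternion [x, y, z, w].
In Python, from workcell import * gives the robot as it stands. The module is installed in compiled form; this text tells all that it offers.
- The arm moves only by the tool arm_command, never from a script. Its arguments are lists of equal length, an entry for each row: "slide": the shift along the tool's x, y, z in cm, a list of three; "spin": the turn about the tool's z in degrees. A call has exactly 5 rows; each row is the pose to reach, as a shift and turn from the pose commanded when the call began, along the tool's axes at that moment; what a row does not reach only later rows make up. A row lasts 1/8 s, in which the tool goes at most 62.5 mm and 10.7 degrees, less where a joint would pass 70% of its speed; a pose out of reach is approached as far as the arm can. A call with a gripper value outside its range is refused whole. "jaw" is the finger opening in cm, from 0 to 8.54, set as the call begins (left out, the last holds). The fingers move at their own pace and stop on an object; the grip force is fixed at half the most. Time passes only in rows, so rows that repeat a pose let the fingers close, or fill a call up. It gives the time, the measured TCP pose, the force, the opening and the grip force at its end, in the units of the state.
- get_obs(): the state, without advancing time (a new reading comes with each control period).
- camera(name): name is "scene" or "top" or "wrist"; returns a dict with "pixels" (420x560x3 uint8, red, green, blue), "range_z" (420x560 float32, m along the optical axis (not along the pixel's ray), 0 where there is no reading), "intrinsics" (3x3 intrinsics, pixels), "k1" (the pictures are not rectified: a ray, as slopes to the right and down, at radius r is drawn at 1 + k1 r^2 times it, then the intrinsics apply), "rvec" (rotation vector, rad) and "tvec" (3), from world to camera coordinates, as OpenCV has them. Camera axes: x right, y down, z forward; pixel columns grow to the right and rows downward; lengths in m; the calibration is good to about 2 mm. A picture is of the moment at which its call begins.
- job_done(): hands the job in; it is judged then, once.
Trained networks look in a picture, given as the dict that the camera call returned (one of the last four; its "shot" number tells which), for a name from the list of things; names that differ only in an ending like _2 or _b are one class to them, and where a whole thing is asked for, a point or a joint stands for the part that bears it (a point fixed in the world has none). Each returns a list of dicts, best first, with "confidence" (0 to 1); they miss things now and then, are a little off and sometimes report something else, mostly with a low value. They report only what shows in the picture. A call takes as long as a camera call. They do not tell look-alikes from the thing itself.
- recognise(picture, thing): "centre" ([column, row] in pixels, amid what is visible of it).
- landmark_of(picture, thing): "centre" ([column, row] in pixels: a listed point, or the origin of a listed thing).
The state is a dict: "clock": time; "joint_pos": joint angles; "joint_vel": joint speeds; "tau": joint torques, N m; "eef_pos": TCP position; "tool_rot": TCP orientation; "ft_force": force on the tool from outside, world axes, zero at the start; "ft_torque": the same for the moment, N m; "grip_width": finger opening in m; "grasp_force": force on a finger pad.
Only numpy, scipy, OpenCV 4.12 (cv2) and the standard library are available. Lean on these libraries where they do the work, as an engineer would, in place of code of your own. Each camera call takes 0.05 s, during which the arm holds its last target. There are 200 camera calls.

TASK

Take the square-handled setting pin out of the rack, put its nose through the hole in the middle of the clean carrier plate, and with it slide the plate over the jig until its long edge is flush against the fence. Then keep pressing the plate down onto the jig and against the fence at the same time, about 10 N each way: the program finishes while still gripping the pin and keeping up this push. Touch the plate only with the pin, never with the gripper, and leave the other things where they are.

Things in the scene. Friction and masses are not known exactly. Their poses are not given: they have to be found in the camera images.
- jig: Flat black jig base with a slippery polymer coat (friction about 0.25), fixed, 260 (x) x 220 (y) x 15 mm high. Origin: centre of its underside, on the table. Its +x axis points towards the fence.
- fence: Bare aluminium fence bar with a slippery face (friction about 0.2), fixed on the jig base with the same axes, 20 (x) x 220 (y) x 26 mm high. Origin: centre of its underside, on top of the jig base. How far it sits along the jig differs from time to time.
- fence_face (a point): Middle of the lower edge of the fence face that the plate must meet (on the jig's top surface, 10 mm to -x of the fence's origin); axes as the fence. The face looks to -x.
- carrier: Loose bare aluminium carrier plate on the jig base, away from the fence and slightly turned, about 0.3 kg: 90 (x) by 150 (y) by 16 mm high: 8 mm plate on two 8 mm high runners along its short edges. Two round dish seats beside the centre hole. Origin: centre of its underside (bottom of the runners); z up. Its long edge at x = +45 mm goes against the fence.
- eye (a point): Centre of the upper mouth of the carrier's through hole, 14 mm in diameter with a 2 mm chamfer, 16 mm above the carrier's origin; the hole is 8 mm deep and free space (8 mm) lies below it. Axes as the carrier.
- corner_l (a point): Corner of the carrier's fence-side edge at +y: 45 mm (x), 75 mm (y), 4 mm (z) from its origin.
- corner_r (a point): Corner of the carrier's fence-side edge at -y: 45 mm (x), -75 mm (y), 4 mm (z) from its origin.
- rack: Fixed grey block, 190 (x) x 50 (y) x 30 mm high, with three upright holes in a row along its x axis, 65 mm apart, in which three hand tools stand upright in varying order. Origin: centre of its underside.
- pin: Steel setting pin, about 0.12 kg, nose down in the rack, its collar resting on the rack's top; the only tool with a square handle. Origin: nose's end; z up along the pin. Nose 10 mm in diameter, z = 0 to 14 mm (first 5 mm taper from 5 mm); collar 28 mm in diameter, z = 14 to 19 mm; handle 22 x 22 mm, sides along x and y, z = 19 to 74 mm. Fully in, the collar rests on the plate.
- pin_tip (a point): Centre of the nose's end of the setting pin (its origin).
- round_tool: Bystander in the rack: like the setting pin but with a round handle 18 mm in diameter. Origin: nose's end.
- ball_tool: Bystander in the rack: thin shank with a black ball of 28 mm on top, 72 mm long. Origin: nose's end.
- jar: Bystander: jar 64 mm in diameter, 110 mm high. Origin: centre of the underside.
- flask: Bystander: stack of clear culture flasks, 130 x 90 x 67 mm, with a cap on top to 89 mm. Origin: centre of the underside.
- dish: Bystander: closed culture dish 70 mm in diameter, 25 mm high. Origin: centre of the underside.
- driver: Bystander: screwdriver 170 mm long, lying along its x axis. Origin: centre of the underside.
- lens: Bystander: dark objective lens, 36 mm in diameter, 50 mm high. Origin: centre of the underside.
- tipbox: Bystander: closed white sample box with a clear lid, 60 x 70 x 45 mm. Origin: centre of the underside.
Mind the look-alikes: they are no part of the job. What is shaped like the pin but pink is not meant. There is more than one size of the carrier; the job needs the smaller.

How it is judged:
On the way, in this order (a step that is already met when the one before it is completed fails the run):
1. the setting pin is gripped and lifted clear of the rack (contact force between the fingers and pin above 2 N and height (world z) of pin_tip above 0.04 m), for 0.1 s.
2. the pin's nose is through the carrier's hole (contact force between the fingers and pin above 2 N and z of pin_tip in the frame of eye below -0.009 m and horizontal distance between pin_tip and eye below 0.006 m and angle between the z axis of pin and the z axis of carrier, either way round below 0.2 rad), for 0.2 s.
At the end, for the whole second after the job is handed in: Through the last second: pin gripped; nose through the hole (9 mm or more, within 6 mm of its axis, 0.2 rad); both corners within 2.5 mm of the fence face; plate flat on the jig (2.5 mm, 0.03 rad), still, bearing on the fence with over 3 N and on the jig with over 7 N (weight included) (all of step 2 and x of each of corner_l, corner_r in the frame of fence_face above -0.0025 m and z of carrier in the frame of jig below 0.0175 m and angle between carrier's own z axis and vertical below 0.03 rad and contact force between carrier and fence above 3 N and contact force between carrier and jig above 7 N and contact force between pin and carrier above 3 N and linear speed of carrier below 0.01 m/s); the arm keeps its last pose, push and grip.
It fails at once if the gripper or arm touches the carrier plate (contact force between any of the fingers, the arm and carrier above 1 N).
It fails at once if another thing is shifted by more than 30 mm or tipped over (distance of any of round_tool, ball_tool, jar, flask, dish, driver, lens, tipbox from where it was at the start of the episode above 0.03 m or angle between any of round_tool, ball_tool, jar, flask, dish, lens, tipbox's own z axis and vertical above 0.5 rad).
It also fails if it takes over 45 s, if anything falls off the work surface, if the arm or the gripper's body presses on something with over 40 N, if the wrist force passes 120 N, or if a joint passes its speed limit or range.

## Working session

There is one attempt and no reset: what is moved stays moved. The work goes in short steps, Python scripts to look and compute and a tool call to move; the robot and the scene stay as the last step left them, time stands still between calls to the robot, and variables do not carry over. Pictures are saved under pics/ and viewed, at most 10 in all, crops included, and the job is handed in when it is done.

Besides the shell and the picture viewer there is one more tool, called after ">>>" as name(argument=value, ...), one argument or row to a line, values as JSON. arm_command: Moves the arm, as the interface text tells. Its arguments: {"type":"object","properties":{"slide":{"type":"array","items":{"type":"array","items":{"type":"number"}}},"spin":{"type":"array","items":{"type":"number"}},"jaw":{"type":"number"}},"required":["slide","spin"]}

```bash
mkdir -p pics; cat > h.py <<'E'
from workcell import *
import numpy as np, cv2
from scipy.spatial.transform import Rotation as R
def ray(p,px):
    K=np.array(p["intrinsics"]);xy=np.array([(px[0]-K[0,2])/K[0,0],(px[1]-K[1,2])/K[1,1]])
    s=xy.copy()
    for _ in range(20): s=xy/(1+p["k1"]*(s@s))
    Rm=cv2.Rodrigues(np.array(p["rvec"],float))[0];t=np.array(p["tvec"],float).ravel()
    return -Rm.T@t, Rm.T@np.array([s[0],s[1],1.]), 
def atz(p,px,z):
    c,d=ray(p,px);return c+d*(z-c[2])/d[2]
def atdepth(p,px):
    c,d=ray(p,px);u,v=int(round(px[0])),int(round(px[1]))
    w=p["range_z"][max(0,v-1):v+2,max(0,u-1):u+2];w=w[w>0]
    return c+d*np.median(w) if len(w) else None
def cloud(p):
    K=np.array(p["intrinsics"]);v,u=np.mgrid[0:420,0:560]
    xy=np.stack([(u-K[0,2])/K[0,0],(v-K[1,2])/K[1,1]],-1);s=xy.copy()
    for _ in range(20): s=xy/(1+p["k1"]*(s**2).sum(-1,keepdims=True))
    c=np.concatenate([s,np.ones((420,560,1))],-1)*p["range_z"][...,None]
    Rm=cv2.Rodrigues(np.array(p["rvec"],float))[0];t=np.array(p["tvec"],float).ravel()
    return (c-t)@Rm
def save(p,n): cv2.imwrite("pics/"+n,cv2.resize(p["pixels"][...,::-1],None,fx=1.4,fy=1.4))
E
python3 - <<'E'
from h import *
np.set_printoptions(precision=4,suppress=True)
o=get_obs();print({k:np.round(v,3) for k,v in o.items()})
import workcell
print([ (n,getattr(workcell,n)) for n in dir(workcell) if 'grip' in n])
for n in ["top","scene"]:
    p=camera(n);save(p,n+"0.png")
    for t in ["pin","carrier","rack","round_tool","ball_tool","fence","jig","lens"]:
        print(n,t,[(np.round(r["centre"]),round(r["confidence"],2),atdepth(p,r["centre"])) for r in recognise(p,t)[:3]])
    for t,z in [("eye",.031),("corner_l",.019),("corner_r",.019),("fence_face",.015),("carrier",.015),("pin_tip",.016),("jig",0),("rack",0)]:
        print(n,t,[(np.round(r["centre"],1),round(r["confidence"],2),atz(p,r["centre"],z)) for r in landmark_of(p,t)[:3]])
E
```

```text
{'clock': np.float64(0.0), 'joint_pos': array([-1.151,  0.241,  0.004,  1.335,  0.   ,  1.571]), 'joint_vel': array([ 0.001,  0.   ,  0.   , -0.002,  0.   ,  0.002]), 'tau': array([ -0.002, -37.232,  25.241,   0.017,  -0.   ,   0.   ]), 'eef_pos': array([ 0.204, -0.456,  0.23 ]), 'tool_rot': array([ 0.978,  0.208, -0.   , -0.001]), 'ft_force': array([0.408, 0.098, 0.188]), 'ft_torque': array([ 0.024, -0.01 , -0.006]), 'grasp_force': np.float64(0.0), 'grip_width': np.float64(0.085)}
[('grip_point_offset', 0.0187)]
top pin [(array([404., 157.]), 0.7, array([ 0.5968, -0.3339,  0.0527])), (array([372., 147.]), 0.44, array([ 0.6104, -0.2324,  0.0905]))]
top carrier [(array([251., 165.]), 0.61, array([0.5606, 0.1086, 0.0297])), (array([364., 178.]), 0.6, array([ 0.5354, -0.2227,  0.0303])), (array([171., 298.]), 0.58, array([0.1719, 0.312 , 0.0015]))]
top rack [(array([367., 175.]), 0.95, array([ 0.5434, -0.2311,  0.0356]))]
top round_tool [(array([367., 196.]), 0.52, array([ 0.4813, -0.23  ,  0.036 ]))]
top ball_tool [(array([248., 136.]), 0.66, array([0.6469, 0.1213, 0.0412])), (array([1
[... 3183 characters left out ...]
1.8, 230.3]), 0.17, array([0.5851, 0.0875, 0.015 ]))]
scene carrier [(array([305.5, 169.4]), 0.86, array([0.2042, 0.2778, 0.015 ])), (array([336.2, 220.5]), 0.66, array([0.5506, 0.137 , 0.015 ])), (array([252.7, 274.9]), 0.23, array([ 0.6219, -0.2412,  0.015 ]))]
scene pin_tip [(array([251.9, 273.1]), 0.77, array([ 0.615 , -0.2395,  0.016 ])), (array([224.1, 289.5]), 0.72, array([ 0.6288, -0.3379,  0.016 ]))]
scene jig [(array([252.3, 274. ]), 0.72, array([ 0.6033, -0.2311,  0.    ])), (array([334.3, 228.5]), 0.59, array([0.5668, 0.1159, 0.    ]))]
scene rack [(array([245.1, 265.8]), 0.55, array([ 0.5601, -0.2289,  0.    ])), (array([267.9, 300.6]), 0.15, array([ 0.7188, -0.255 ,  0.    ]))]
```

View pics/top0.png

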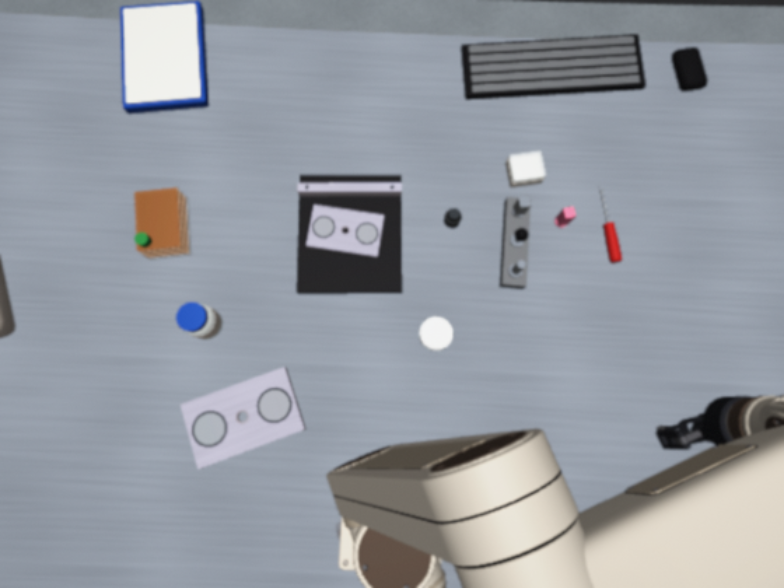

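View pics/scene0.png

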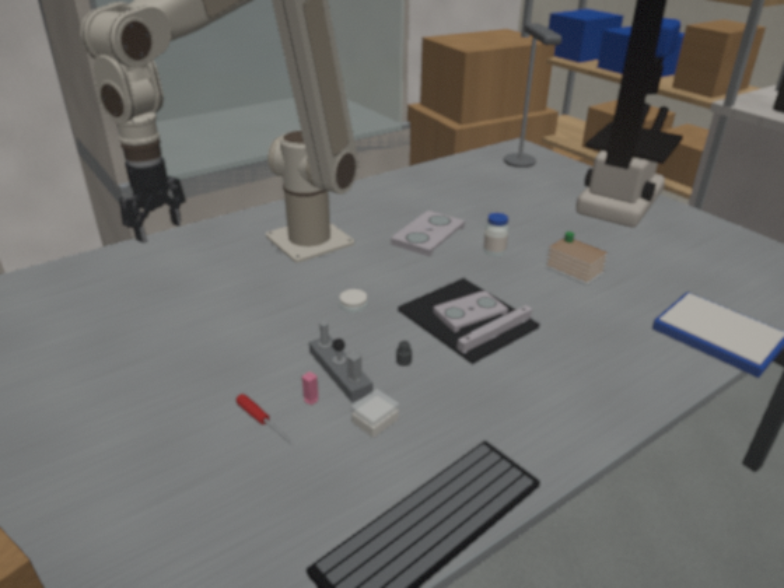

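The top view shows the rack at (515,240) with the square-handled pin in its far hole at (523,205). The ball tool is in the middle and the round tool nearest the robot. The pink decoy is at (567,214). The small carrier sits on the black jig at (345,230) with the fence at (350,186), and the large look-alike is at (243,417). I'll move over the pin with the tool y axis turned along x.

>>> arm_command(
  slide=[
    [5,-0.5,0],
    [10.5,-1,0],
    [16,-1.5,0],
    [21.5,-2,0],
    [27,-2.5,0],
  ],
  spin=[-10,-20,-30,-40,-50],
)

```text
clock: 2.33
eef_pos: [0.4417, -0.3227, 0.2314]
tool_rot: [0.797, 0.604, -0.0, 0.0]
ft_force: [-0.0, -1.4, 0.5]
grip_width: 0.0851
grasp_force: 0.0
```

```bash
cat >> h.py <<'E'
def rel(target):
    """shift in tool axes (cm) from measured TCP to world target"""
    o=get_obs();return R.from_quat(o["tool_rot"]).inv().apply(np.array(target)-o["eef_pos"])*100
def head():
    x=R.from_quat(get_obs()["tool_rot"]).as_matrix()[:,0];return np.degrees(np.arctan2(x[1],x[0]))
E
python3 - <<'E'
from h import *
print(get_obs()["eef_pos"],head(),rel([.60,-.235,.24]))
np.set_printoptions(precision=4,suppress=True)
p=camera("top");c=cloud(p)
g=p["pixels"].astype(int)
def rect(m,n):
    m=m.astype(np.uint8);k,l,s,_=cv2.connectedComponentsWithStats(m)
    i=1+np.argmax(s[1:,4]);q=c[l==i];r=cv2.minAreaRect(q[:,:2].astype(np.float32)*1000);print(n,len(q),q.mean(0),r,np.median(q[:,2]))
box=lambda x0,x1,y0,y1:(c[...,0]>x0)&(c[...,0]<x1)&(c[...,1]>y0)&(c[...,1]<y1)
b=g.mean(2)
rect(box(.45,.70,.0,.24)&(b<70)|box(.45,.70,.0,.24)&(b>120)&(c[...,2]<.05)&(c[...,2]>.012),"jig")
rect(box(.45,.625,.0,.24)&(b>100)&(c[...,2]>.012),"carrier")
rect(box(.61,.70,-.05,.3)&(b>110)&(c[...,2]>.025),"fence")
rect(box(.42,.68,-.29,-.18)&(c[...,2]>.015)&(c[...,2]<.045),"rack")
rect(box(.58,.65,-.28,-.19)&(c[...,2]>.07),"pin")
rect(box(.645,.76,-.30,-.18)&(c[...,2]>.02),"tipbox")
E
```

```text
[ 0.44165325 -0.32274976  0.23142379] 74.37908009047477 [12.7144044  12.88731297 -0.85658706]
jig 4495 [0.5449 0.1112 0.0211] ((545.4500732421875, 112.44896697998047), (199.66265869140625, 215.59483337402344), 2.643174171447754) 0.01742077229896503
carrier 1582 [0.5622 0.1221 0.031 ] ((565.630126953125, 123.68383026123047), (155.90234375, 99.93093872070312), 83.78105163574219) 0.03158504049597966
fence 469 [0.6528 0.1211 0.0416] ((652.7767333984375, 118.48876190185547), (21.4844913482666, 219.06394958496094), 3.1190149784088135) 0.04164499421674712
rack 879 [ 0.5428 -0.2305  0.0305] ((553.5869140625, -234.94786071777344), (50.97488784790039, 190.69444274902344), 86.9377670288086) 0.03052201527346102
pin 98 [ 0.6174 -0.2368  0.0868] ((618.9191284179688, -237.59922790527344), (24.358978271484375, 23.91196632385254), 13.137550354003906) 0.08907371106713163
tipbox 556 [ 0.7142 -0.2541  0.0432] ((718.3961791992188, -256.5570068359375), (62.20981979370117, 75.09776306152344), 9.915367126464844) 0.04496858025084455
```

>>> arm_command(
  slide=[
    [4,4,0],
    [8,8,0],
    [12,12,0],
    [12.6,13.5,0],
    [12.6,13.5,0],
  ],
  spin=[-6,-12,-16,-16,-16],
)

```text
clock: 3.0
eef_pos: [0.6053, -0.239, 0.2302]
tool_rot: [0.706, 0.708, -0.0, -0.001]
ft_force: [-0.7, 0.1, -0.2]
grip_width: 0.0852
grasp_force: 0.0
```

```bash
python3 - <<'E'
from h import *
np.set_printoptions(precision=4,suppress=True)
print(get_obs()["eef_pos"],head())
p=camera("wrist");save(p,"w1.png");print(ray(p,(280,210)))
for t in ["pin","rack"]: print(t,[(np.round(r["centre"]),round(r["confidence"],2),atdepth(p,r["centre"])) for r in recognise(p,t)[:3]])
for t in ["pin_tip"]: print(t,[(np.round(r["centre"]),round(r["confidence"],2),atz(p,r["centre"],.016)) for r in landmark_of(p,t)[:3]])
c=cloud(p)
def box(n,x0,x1,y0,y1,z0,z1):
    m=(c[...,0]>x0)&(c[...,0]<x1)&(c[...,1]>y0)&(c[...,1]<y1)&(c[...,2]>z0)&(c[...,2]<z1)&(p["range_z"]>0)
    q=c[m]
    if len(q)>5: print(n,len(q),q.mean(0),cv2.minAreaRect(q[:,:2].astype(np.float32)*1000))
box("pintop",.58,.66,-.28,-.2,.083,.10)
box("rack",.42,.68,-.29,-.18,.025,.034)
E
```

```text
[ 0.6053 -0.239   0.2302] 90.13600257856926
(array([ 0.6061, -0.1639,  0.3726]), array([-0.004 , -0.3037, -0.9528]))
pin [(array([296., 190.]), 0.63, array([ 0.6193, -0.2349,  0.0902])), (array([280., 266.]), 0.57, array([ 0.6054, -0.3239,  0.0674]))]
rack [(array([246., 171.]), 0.94, array([ 0.5667, -0.228 ,  0.0297]))]
pin_tip [(array([295., 180.]), 0.9, array([ 0.622 , -0.2411,  0.016 ])), (array([283., 250.]), 0.7, array([ 0.6078, -0.3295,  0.016 ])), (array([283., 314.]), 0.28, array([ 0.6081, -0.4219,  0.016 ]))]
pintop 559 [ 0.6198 -0.24    0.0895] ((619.9066772460938, -240.78819274902344), (21.8857364654541, 22.50775909423828), 13.145665168762207)
rack 5372 [ 0.5569 -0.2335  0.0297] ((554.9337768554688, -237.6201171875), (50.59816360473633, 190.42185974121094), 87.0096435546875)
```

View pics/w1.png

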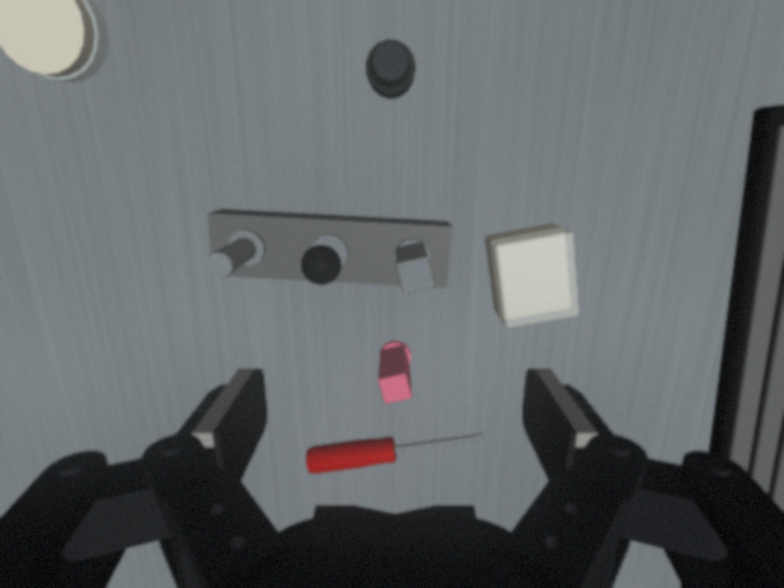

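The wrist view shows the pin handle at about (413,265), square and turned about 13°, with the ball tool to its left at (322,260) and the tipbox clear on the right. Both cameras put the pin at (0.620,-0.240).

>>> arm_command(
  slide=[
    [0,0.7,2],
    [-0.1,1.47,5],
    [-0.1,1.47,8],
    [-0.1,1.47,9],
    [-0.1,1.47,9],
  ],
  spin=[-7,-13,-13,-13,-13],
  jaw=4.6,
)

```text
clock: 3.82
eef_pos: [0.6185, -0.241, 0.1413]
tool_rot: [0.623, 0.783, -0.0, -0.0]
ft_force: [0.3, -0.1, 0.3]
grip_width: 0.046
grasp_force: 0.0
```

```bash
python3 - <<'E'
from h import *
np.set_printoptions(precision=4,suppress=True)
print(get_obs()["eef_pos"],head(),get_obs()["grip_width"])
p=camera("wrist");save(p,"w2.png")
c=cloud(p)
m=(abs(c[...,0]-.62)<.03)&(abs(c[...,1]+.24)<.03)&(c[...,2]>.083)&(c[...,2]<.097)&(p["range_z"]>0);q=c[m];print(q.mean(0),cv2.minAreaRect(q[:,:2].astype(np.float32)*1000))
print(rel([.62,-.24,.047]))
E
```

```text
[ 0.6185 -0.241   0.1413] 102.98996337136404 0.04596890196410463
[ 0.6195 -0.2395  0.0894] ((619.781005859375, -240.4364471435547), (21.973119735717773, 22.005477905273438), 12.72807788848877)
[0.1037 0.0894 9.5457]
```

View pics/w2.png

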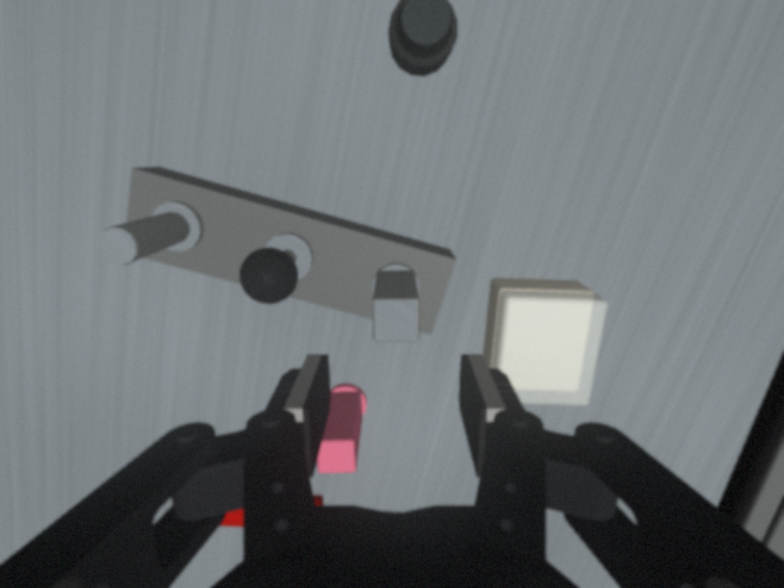

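The handle at (396,305) is now square to and centred between the fingers. Next: descend and grip.

>>> arm_command(
  slide=[
    [0.05,0.05,3],
    [0.05,0.05,6],
    [0.05,0.05,8.5],
    [0.05,0.05,9.4],
    [0.05,0.05,9.4],
  ],
  spin=[0,0,0,0,0],
)

```text
clock: 4.5
eef_pos: [0.6201, -0.2403, 0.0481]
tool_rot: [0.622, 0.783, 0.0, 0.0]
ft_force: [0.1, 0.7, 0.4]
grip_width: 0.0458
grasp_force: 0.0
```

>>> arm_command(
  slide=[
    [0,0,0],
    [0,0,0],
    [0,0,0],
    [0,0,0],
    [0,0,0],
  ],
  spin=[0,0,0,0,0],
  jaw=1.2,
)

```text
clock: 5.12
eef_pos: [0.6209, -0.2406, 0.0493]
tool_rot: [0.622, 0.783, 0.0, 0.002]
ft_force: [-1.2, 0.9, 6.2]
grip_width: 0.0214
grasp_force: 59.2
```

>>> arm_command(
  slide=[
    [0,0,-1],
    [0,0,-3],
    [0,0,-6],
    [0,0,-9],
    [0,0,-9],
  ],
  spin=[0,0,0,0,0],
)

```text
clock: 5.75
eef_pos: [0.6215, -0.2407, 0.1405]
tool_rot: [0.622, 0.783, 0.001, 0.003]
ft_force: [0.8, -0.4, -0.9]
grip_width: 0.0214
grasp_force: 58.7
```

```bash
cat > car.py <<'E'
from h import *
np.set_printoptions(precision=4,suppress=True)
print(get_obs()["eef_pos"],head(),get_obs()["grip_width"],get_obs()["grasp_force"],get_obs()["ft_force"])
E
python3 - <<'E'
from car import *
print(rel([.56,.12,.138]), rel([.56,.04,.138]))
E
```

```text
[ 0.6215 -0.2407  0.1405] 103.05287795989517 0.021370480078284026 58.729952573776245 [ 0.8195 -0.3657 -0.9449]
[36.526   2.1593  0.1427] [28.7328  0.3524  0.1598]
```

>>> arm_command(
  slide=[
    [4,0.2,0],
    [10,0.4,0],
    [16,0.6,0],
    [22,0.8,0],
    [26,1,0],
  ],
  spin=[2,4,6,8,10],
)

```text
clock: 6.38
eef_pos: [0.5686, 0.018, 0.1356]
tool_rot: [0.688, 0.726, -0.001, -0.001]
ft_force: [0.5, 0.2, -1.1]
grip_width: 0.0215
grasp_force: 58.7
```

```bash
python3 - <<'E'
from car import *
print(rel([.56,.06,.138]))
E
```

```text
[0.5686 0.018  0.1356] 93.09341912568682 0.02153164940973055 58.7062132358551 [ 0.5237  0.2383 -1.1003]
[ 4.2388 -0.6333 -0.2343]
```

>>> arm_command(
  slide=[
    [2,-0.3,0],
    [4.2,-0.6,0],
    [4.2,-0.6,0],
    [4.2,-0.6,0],
    [4.2,-0.6,0],
  ],
  spin=[0,0,0,0,0],
)

```text
clock: 7.0
eef_pos: [0.5626, 0.056, 0.137]
tool_rot: [0.689, 0.725, -0.0, -0.0]
ft_force: [0.0, -0.0, -1.4]
grip_width: 0.0211
grasp_force: 58.7
```

```bash
python3 - <<'E'
from car import *
p=camera("wrist");save(p,"w3.png")
for t,z in [("eye",.031),("corner_l",.019),("corner_r",.019),("fence_face",.015),("carrier",.015),("pin_tip",.1)]:
    print(t,[(np.round(r["centre"],1),round(r["confidence"],2),atz(p,r["centre"],z)) for r in landmark_of(p,t)[:2]])
c=cloud(p);g=p["pixels"].astype(int).mean(2);v=p["range_z"]>0
def rect(m,n):
    k,l,s,_=cv2.connectedComponentsWithStats((m&v).astype(np.uint8));i=1+np.argmax(s[1:,4]);q=c[l==i]
    print(n,len(q),q.mean(0),cv2.minAreaRect(q[:,:2].astype(np.float32)*1000))
rect((abs(c[...,2]-.031)<.004)&(abs(c[...,0]-.56)<.08),"carrier")
rect((abs(c[...,2]-.041)<.004)&(abs(c[...,0]-.65)<.05),"fence")
m=(abs(c[...,0]-.567)<.02)&(abs(c[...,1]-.124)<.02)&(g<80)&v
k,l,s,ce=cv2.connectedComponentsWithStats(m.astype(np.uint8));i=1+np.argmax(s[1:,4]);print("hole",s[i],ce[i],atz(p,ce[i],.031),atz(p,ce[i],.025))
p2=camera("top");print("top eye",[(r["centre"],atz(p2,r["centre"],.031)) for r in landmark_of(p2,"eye")[:2]])
E
```

```text
[0.5626 0.056  0.137 ] 92.96391137185805 0.021117513803254835 58.68478059768677 [ 0.0491 -0.0116 -1.366 ]
eye [(array([285.6, 126.2]), 0.85, array([0.5634, 0.1191, 0.031 ])), (array([381. , 130.3]), 0.45, array([0.6367, 0.1198, 0.031 ]))]
corner_l [(array([321.4, 219.3]), 0.8, array([0.5993, 0.0412, 0.019 ])), (array([396.3, 135.2]), 0.72, array([0.6534, 0.1161, 0.019 ]))]
corner_r [(array([321.4, 219.3]), 0.8, array([0.5993, 0.0412, 0.019 ])), (array([396.3, 135.2]), 0.72, array([0.6534, 0.1161, 0.019 ]))]
fence_face [(array([382.5, 134.8]), 0.6, array([0.6434, 0.1156, 0.015 ])), (array([363.9,  30. ]), 0.56, array([0.6184, 0.1912, 0.015 ]))]
carrier [(array([279.7, 124.4]), 0.85, array([0.5588, 0.1195, 0.015 ])), (array([ 72.1, 311.5]), 0.32, array([ 0.3641, -0.0684,  0.015 ]))]
pin_tip [(array([283.8, 242.1]), 0.85, array([0.5651, 0.0531, 0.1   ]))]
carrier 24010 [0.5625 0.1276 0.0309] ((562.1083374023438, 120.734375), (150.93650817871094, 90.50511932373047), 83.70344543457031)
fence 7548 [0.6529 0.118  0.0407] ((654.1089477539062, 106.30291748046875), (21.312068939208984, 199.5762176513672), 2.929616928100586)Traceback (most recent call last):
  File "<stdin>", line 12, in <module>
    return _wrapfunc(a, 'argmax', axis=axis, out=out, **kwds)
    return bound(*args, **kwds)
ValueError: attempt to get argmax of an empty sequence
```

View pics/w3.png

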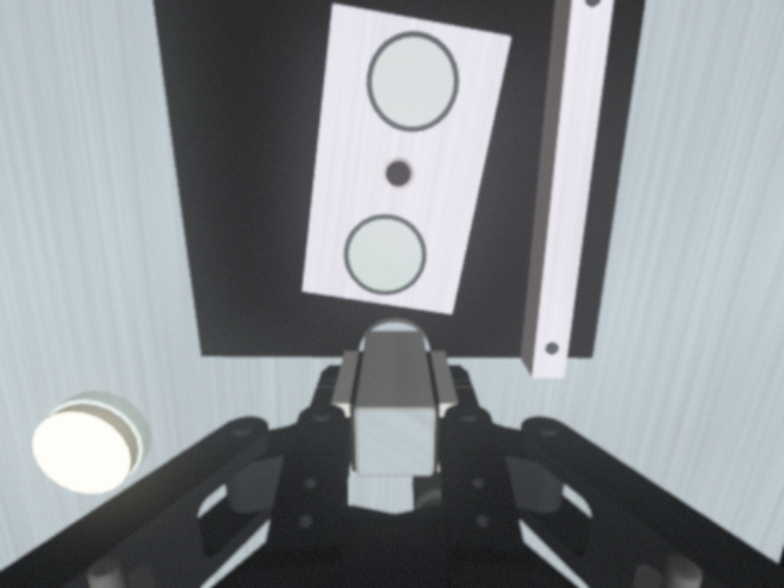

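The view shows the carrier with its hole at (398,173), which agrees with the plate-rectangle centre of (0.562,0.1207). The held pin is at (397,400) and upright. Next: move over the hole.

>>> arm_command(
  slide=[
    [3,0.14,0],
    [6.4,0.28,0],
    [6.4,0.28,3],
    [6.4,0.28,6],
    [6.4,0.28,6],
  ],
  spin=[0,0,0,0,0],
)

```text
clock: 7.98
eef_pos: [0.5594, 0.1208, 0.0748]
tool_rot: [0.688, 0.726, -0.003, -0.002]
ft_force: [-0.5, 0.5, -1.7]
grip_width: 0.0212
grasp_force: 58.9
```

```bash
python3 - <<'E'
from car import *
print(rel([.5622,.1207,.074]))
for i in range(2):
    p=camera("wrist");c=cloud(p);print(get_obs()["eef_pos"])
    for t,z in [("eye",.031),("pin_tip",.041)]: print(t,[(np.round(r["centre"],1),round(r["confidence"],2),atz(p,r["centre"],z)) for r in landmark_of(p,t)[:2]])
save(p,"w4.png")
m=(abs(c[...,2]-.031)<.004)&(abs(c[...,0]-.56)<.08)&(p["range_z"]>0)
k,l,s,_=cv2.connectedComponentsWithStats(m.astype(np.uint8));i=1+np.argmax(s[1:,4]);q=c[l==i]
print(cv2.minAreaRect(q[:,:2].astype(np.float32)*1000))
z=get_obs()["eef_pos"][2]
m=(abs(c[...,0]-.562)<.03)&(abs(c[...,1]-.12)<.03)&(c[...,2]>z+.035)&(c[...,2]<z+.048)&(p["range_z"]>0);q=c[m]
print("handle",len(q),q.mean(0),cv2.minAreaRect(q[:,:2].astype(np.float32)*1000))
p2=camera("scene");
for t,z in [("eye",.031),("pin_tip",.041)]: print("scene",t,[(r["centre"],atz(p2,r["centre"],z)) for r in landmark_of(p2,t)[:3]])
E
```

```text
[0.5594 0.1208 0.0748] 93.07356005029361 0.021172599582979647 58.85600209236145 [-0.5148  0.5494 -1.6769]
[-0.0275  0.2779  0.0833]
[0.5609 0.121  0.0766]
eye [(array([282.8, 234.9]), 0.7, array([0.561 , 0.1199, 0.031 ]))]
pin_tip [(array([280.7, 236.9]), 0.86, array([0.5595, 0.1226, 0.041 ]))]
[0.5631 0.1213 0.0789]
eye [(array([276.3, 232. ]), 0.56, array([0.5605, 0.1207, 0.031 ]))]
pin_tip [(array([281.5, 240.8]), 0.62, array([0.5639, 0.119 , 0.041 ]))]
((562.7804565429688, 126.96502685546875), (137.4324188232422, 90.6155776977539), 83.824462890625)
handle 5115 [0.5629 0.1251 0.1197] ((562.216064453125, 122.28252410888672), (59.98109436035156, 25.207958221435547), 2.8000473976135254)
scene eye [([336.6, 219.4], array([0.5634, 0.1258, 0.031 ])), ([307.8, 166.2], array([0.2113, 0.2831, 0.031 ]))]
scene pin_tip [([221.3, 287.8], array([ 0.6431, -0.3529,  0.041 ])), ([337.6, 216.8], array([0.5644, 0.1283, 0.041 ])), ([334.7, 217.3], array([0.5612, 0.1184, 0.041 ]))]
```

View pics/w4.png

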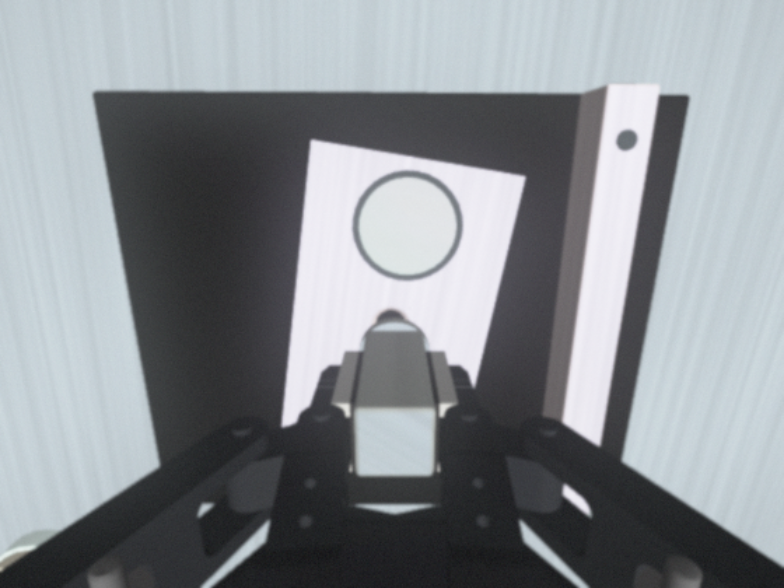

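>>> arm_command(
  slide=[
    [0,0,0],
    [0,0,0],
    [0,0,0],
    [0,0,0],
    [0,0,0],
  ],
  spin=[0,0,0,0,0],
)

```text
clock: 9.05
eef_pos: [0.5618, 0.1212, 0.0773]
tool_rot: [0.688, 0.726, -0.0, -0.0]
ft_force: [0.3, -0.5, -0.3]
grip_width: 0.0216
grasp_force: 58.9
```

```bash
python3 - <<'E'
from car import *
print(rel([.5622,.1207,.074]))
p=camera("wrist")
for t,z in [("eye",.031),("pin_tip",.043)]: print(t,[(np.round(r["centre"],1),round(r["confidence"],2),atz(p,r["centre"],z)) for r in landmark_of(p,t)[:2]])
print(get_obs()["eef_pos"])
p=camera("top");print(get_obs()["eef_pos"])
E
```

```text
[0.5618 0.1212 0.0773] 93.05571505331159 0.02163798426034658 58.85479509830475 [ 0.3435 -0.5191 -0.3426]
[-0.0503  0.0357  0.3278]
eye [(array([278.4, 230.9]), 0.81, array([0.5607, 0.1219, 0.031 ]))]
pin_tip [(array([280.9, 239. ]), 0.74, array([0.5623, 0.1215, 0.043 ]))]
[0.5618 0.1212 0.0773]
[0.5618 0.1212 0.0773]
```

>>> arm_command(
  slide=[
    [0,0,0.6],
    [0,0,1.2],
    [0,0,1.6],
    [0,0,2.0],
    [0,0,2.0],
  ],
  spin=[0,0,0,0,0],
)

```text
clock: 9.88
eef_pos: [0.5615, 0.1211, 0.0568]
tool_rot: [0.688, 0.726, -0.0, -0.0]
ft_force: [-0.2, -0.2, -0.6]
grip_width: 0.0218
grasp_force: 58.9
```

>>> arm_command(
  slide=[
    [0,0,0.2],
    [0,0,0.4],
    [0,0,0.5],
    [0,0,0.5],
    [0,0,0.5],
  ],
  spin=[0,0,0,0,0],
)

```text
clock: 10.5
eef_pos: [0.5619, 0.1212, 0.0524]
tool_rot: [0.688, 0.726, 0.0, 0.0]
ft_force: [-0.5, -0.1, -1.5]
grip_width: 0.021
grasp_force: 58.9
```

>>> arm_command(
  slide=[
    [0,0.3,0],
    [0,0.7,0],
    [0,1.1,0],
    [0,1.5,0],
    [0,1.9,0],
  ],
  spin=[0,0,0,0,0],
)

```text
clock: 11.12
eef_pos: [0.5811, 0.1222, 0.0523]
tool_rot: [0.688, 0.726, -0.0, -0.0]
ft_force: [-0.9, 0.5, -0.1]
grip_width: 0.0209
grasp_force: 58.9
```

>>> arm_command(
  slide=[
    [0,0.3,0],
    [0,0.6,0],
    [0,0.9,0],
    [0,1.2,0],
    [0,1.5,0],
  ],
  spin=[0,0,0,0,0],
)

```text
clock: 11.75
eef_pos: [0.5956, 0.1228, 0.0522]
tool_rot: [0.688, 0.726, -0.0, -0.0]
ft_force: [-2.6, -0.9, 0.2]
grip_width: 0.0215
grasp_force: 59.2
```

```bash
cat > fit.py <<'E'
from car import *
p=camera("wrist");c=cloud(p);v=p["range_z"]>0
def rect(m,n):
    k,l,s,_=cv2.connectedComponentsWithStats((m&v).astype(np.uint8));i=1+np.argmax(s[1:,4]);q=c[l==i]
    print(n,len(q),q.mean(0),cv2.minAreaRect(q[:,:2].astype(np.float32)*1000))
rect((abs(c[...,2]-.031)<.004)&(abs(c[...,0]-.58)<.1)&(abs(c[...,1]-.13)<.12),"carrier")
rect((abs(c[...,2]-.041)<.004)&(abs(c[...,0]-.65)<.05)&(abs(c[...,1]-.13)<.12),"fence")
print(get_obs()["eef_pos"],get_obs()["ft_force"])
E
python3 fit.py
```

```text
[0.5956 0.1228 0.0522] 93.05040126545055 0.02146780773926884 59.15862500667572 [-2.591  -0.9117  0.1982]
carrier 25839 [0.5953 0.158  0.0309] ((594.1802368164062, 154.3609161376953), (96.16173553466797, 138.40841674804688), 2.6736226081848145)
fence 10457 [0.6503 0.17   0.0407] ((651.2802734375, 160.34278869628906), (20.83237075805664, 132.4151611328125), 2.6696553230285645)
[0.5965 0.1229 0.0523] [-1.2106  0.1613  0.004 ]
```

>>> arm_command(
  slide=[
    [0,0.1,0],
    [0,0.2,0],
    [0,0.3,0],
    [0,0.4,0],
    [0,0.4,0],
  ],
  spin=[0,0,0,0,0],
)

```text
clock: 12.42
eef_pos: [0.5992, 0.1231, 0.0522]
tool_rot: [0.688, 0.726, -0.0, -0.0]
ft_force: [-5.0, -0.2, 0.3]
grip_width: 0.0214
grasp_force: 59.1
```

```bash
python3 fit.py
```

```text
[0.5992 0.1231 0.0522] 93.05880432496375 0.021411027675005995 59.09976840019226 [-4.995  -0.1775  0.3492]
carrier 25322 [0.5971 0.1585 0.0309] ((596.8505859375, 154.92190551757812), (90.85858154296875, 137.67205810546875), 2.6380953788757324)
fence 10426 [0.6503 0.1698 0.0407] ((651.3016357421875, 160.58309936523438), (21.04435920715332, 131.962646484375), 2.5127804279327393)
[0.5993 0.1231 0.0522] [-4.9087 -1.0592  0.9405]
```

>>> arm_command(
  slide=[
    [0,0,0.1],
    [0,0,0.2],
    [0,0,0.3],
    [0,0,0.4],
    [0,0,0.4],
  ],
  spin=[0,0,0,0,0],
)

```text
clock: 13.1
eef_pos: [0.5996, 0.1226, 0.0502]
tool_rot: [0.688, 0.726, -0.0, 0.001]
ft_force: [-8.6, -2.3, 10.5]
grip_width: 0.0217
grasp_force: 60.4
```

>>> arm_command(
  slide=[
    [0,0.05,0],
    [0,0.1,0],
    [0,0.15,0],
    [0,0.15,0],
    [0,0.15,0],
  ],
  spin=[0,0,0,0,0],
)

```text
clock: 13.72
eef_pos: [0.5996, 0.1226, 0.0502]
tool_rot: [0.688, 0.726, -0.001, -0.0]
ft_force: [-11.6, -3.4, 13.6]
grip_width: 0.0212
grasp_force: 60.8
```

```bash
python3 fit.py; python3 - <<'E'
from h import *
for i in range(4):
    p=camera("wrist");o=get_obs();print(np.round(o["ft_force"],1),o["eef_pos"],np.round(o["ft_torque"],2),abs(o["joint_vel"]).max())
for t,z in [("corner_l",.019),("corner_r",.019),("fence_face",.015)]: print(t,[(r["confidence"],atz(p,r["centre"],z)) for r in landmark_of(p,t)[:2]])
save(p,"w5.png")
E
```

```text
[0.5996 0.1226 0.0502] 93.04274080442201 0.02121580081021224 60.766008496284485 [-11.617   -3.3983  13.561 ]
carrier 25984 [0.597  0.1585 0.0309] ((596.8497314453125, 155.2431640625), (90.9344482421875, 136.82337951660156), 2.7161340713500977)
fence 10672 [0.6503 0.1703 0.0407] ((651.5614624023438, 160.86390686035156), (20.9874210357666, 131.59251403808594), 2.784707546234131)
[0.5997 0.1226 0.0503] [-10.6947  -3.4173  13.0124]
[-11.1  -3.8  13.9] [0.59968999 0.1226168  0.05030151] [-0.68  2.57 -0.02] 0.0018978653634219751
[-11.1  -2.4  14.3] [0.599692   0.12262906 0.05030514] [-0.7   2.62 -0.04] 0.0013471880034526223
[-11.5  -2.8  12.5] [0.59968807 0.12265498 0.05029628] [-0.69  2.62  0.04] 0.001145640570865289
[-11.2  -2.5  12.9] [0.59970328 0.1226479  0.05029843] [-0.66  2.58 -0.02] 0.0023980745155583304
corner_l [(0.95, array([0.64126265, 0.20056396, 0.019     ])), (0.19, array([0.65192999, 0.12073764, 0.019     ]))]
corner_r [(0.95, array([0.64126265, 0.20056396, 0.019     ])), (0.19, array([0.65192999, 0.12073764, 0.019     ]))]
fence_face [(0.96, array([0.64353359, 0.11811349, 0.015     ]))]
```

View pics/w5.png

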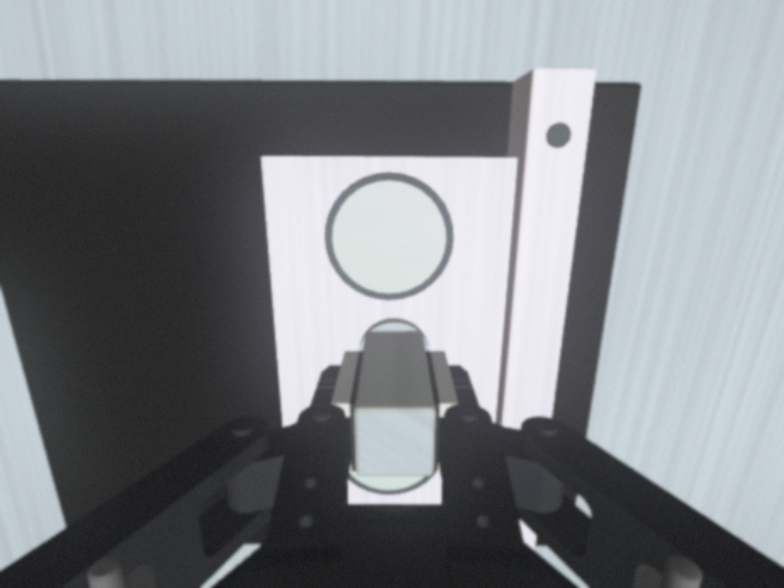

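The picture shows the plate's long edge at (515,160)–(497,430) flush along the fence and parallel to it. The collar is seated and the forces are steady at about 11 N into the fence and 13 N down, so I'm handing in.

```bash
python3 -c "
from h import *
print(job_done()); print(get_obs()['ft_force'])"
```

```text
the job is handed in; nothing more can be done
None
the job is handed in; nothing more can be done
```

I handed the job in at about 14 s: the pin's nose is through the hole in the small carrier plate, the plate looks flush against the fence, and the gripper still holds the pin, pushing about 11 N into the fence and 13 N down. No verdict was returned.

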